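Clamp an engraved map block in the imaging jig

TASK

Lay the large copper-faced printing block flat in the imaging jig, copper side up and lengthwise, and slide it gently home so that it sits flush against both the end stop and the side stop. Then press the toggle clamp's handle down until it snaps over centre and the spindle stays locked on the block by itself; push only as hard as that takes, do not lean on the handle once it has locked, let go, and leave the other things on the table where they are.

Things in the scene. Friction and masses are not known exactly. Their poses are not given: they have to be found in the camera images.
- block: the printing block: wood with a 2 mm copper face on top, 100 (x) x 56 (y) x 34 mm (z) high, about 0.26 kg (varies). Origin at the centre of its underside, x along its length, z up. Either end may face the end stop. A smaller block of the same make lies about too.
- jig: imaging jig, fixed: flat grey board, bed 12 mm above the table, x -80 to 160, y -52 to 52 mm. Origin on the table under the seat: when home, the block's origin is at (0, 0, 12) mm in this frame, x axes parallel (either way round). x points from the seat to the clamp and its handle, z up.
- clamp_arm: steel arm of the toggle clamp; origin on its hinge, at (85, 0, 66) mm of the jig. The clamp's bracket stands at x = 69 to 135 mm of the jig. Open, the arm stands upright to about 150 mm above the table with the spindle pointing over x = 60 mm; keep the gripper's body out of there. Closing, it swings 93 degrees down over the block.
- stops: two aluminium stops on the bed, 10 mm high above it, 8 mm thick (lower than the block: fingertips 13 mm or more above the bed pass over them). Same frame as the jig: end stop's face at x = +50 (y -22 to 22), side stop's face at y = -28 mm (x -42 to 34): the block slides home towards +x and -y. Never push the block against them with over 30 N.
- spindle: the clamp's rubber-tipped pin, tip 16 mm across, sprung along its axis (3 N per mm). Origin at the centre of the tip's face, z from the tip back up the pin (up when clamped). Starts swung up beside the clamp; locked, it stands on the block at about x = 14 mm of the jig and presses with about 12 N. Let go well before centre, it does not hold.
- handle: handle of the clamp; origin on its hinge, whose axis is the jig's y; z upright when open, leaning 0.81 rad to the jig's +x at dead centre and 0.87 at its hard stop, where it locks (over 0.82 counts as over centre). A round black rubber grip 18 mm thick runs from 45 to 115 mm from the hinge: open it points to the jig's +x and about 42 degrees up, locked a little below level.
- knuckle (a point): point on the handle 12 mm from the hinge, where the grip is cranked on a stiff knuckle, by 9 degrees up to 11 degrees down, differently each time, so the height at which the handle locks must be felt: pressing straight down with closed fingertips 50 mm (level) from the hinge, the top of the grip there is 85 to 130 mm above the table when open, 55 to 73 where resistance begins, 43 to 57 when locked.
- handle_hinge (a point): point on the handle's hinge axis, at (121, 0, 49) mm of the jig. Feel: light till the spindle meets the block, about 15 degrees before the stop; then the handle resists, most about 7 degrees before centre (some 5 to 9 N, pushed 50 mm from the hinge), then less and less down to none at centre, where it gives way onto its stop. It may never feel more than 18 N.
- small_block: bystander: a smaller engraved block of the same make, 58 x 40 x 24 mm high
- magnifier_a: bystander: black hand magnifier lying flat, lens ring 96 mm across, 210 mm long overall; origin under the lens centre, handle along -x
- magnifier_b: bystander: a second magnifier like magnifier_a
- weight: bystander: brass paper weight with a knob, 48 mm across, 48 mm high
- brush: bystander: dusting brush lying down; origin near its middle
- pencil_cup: bystander: blue cup of pencils, 72 mm across, 140 mm high with the pencils
There are look-alikes about, which are no part of the job. Leave any blue or yellow look-alike of the block alone.

How it is judged:
On the way, in this order (a step that is already met when the one before it is completed fails the run):
1. the block lies home on the bed against both stops while the clamp is still open (x of block in the frame of jig between -0.002 and 0.002 m and y of block in the frame of jig between -0.002 and 0.002 m and z of block in the frame of jig below 0.0145 m and angle between the x axis of block and the x axis of jig, either way round below 0.04 rad and angle between block's own z axis and vertical below 0.04 rad and z of spindle in the frame of jig above 0.08 m), for 0.2 s.
2. the spindle presses on the block (contact force between spindle and block above 6 N), for 0.2 s.
At the end, for the whole second after the job is handed in: The block lies flat on the jig's bed within 2 mm of home at both stops and within 0.04 rad of parallel, at rest, and the locked spindle presses on it with more than 8 N with nobody holding the handle (x of block in the frame of jig between -0.002 and 0.002 m and y of block in the frame of jig between -0.002 and 0.002 m and z of block in the frame of jig below 0.0145 m and angle between the x axis of block and the x axis of jig, either way round below 0.04 rad and angle between block's own z axis and vertical below 0.04 rad and contact force between spindle and block above 8 N and angle between handle's own z axis and vertical above 0.82 rad and linear speed of block below 0.01 m/s); the robot touches nothing.
It fails at once if the handle is loaded with more than 18 N (contact force between handle and anything else above 18 N).
It fails at once if the block is pushed against the stops with more than 30 N (contact force between block and stops above 30 N).
It fails at once if a bystander is moved by more than 20 mm (distance of any of small_block, magnifier_a, magnifier_b, weight, brush, pencil_cup from where it was at the start of the episode above 0.02 m).
It also fails if it takes over 58 s, if anything falls off the work surface, if the arm or the gripper's body presses on something with over 40 N, if the wrist force passes 120 N, or if a joint passes its speed limit or range.

ROBOT

A 6-joint arm with a two-finger parallel gripper is mounted at the origin on the work surface. World frame = base frame: x ahead of the robot, y to its left, z up, the work surface at z = 0. Lengths are in m, angles in rad, forces in N, time in s.
With the tool pointing down it reaches from about 0.375 to 0.975 m from the base axis. Payload 3.8 kg.
Tool frame: the origin (TCP) lies on the centre line of the jaws, within the pads' length; the fingertips stand 17 mm ahead of it and the grasp point (between the pads) lies 2 mm behind it (bot.tip_extent is the distance from the TCP to the fingertips, in m); z points along the fingers, y is the line along which they close (so a half turn about z gives the same grasp; the last joint's range is limited). The gripper opens to 85 mm and grips with 20 to 120 N. Pads are 22 mm wide; open, the fingers measure 114 mm over their backs; the gripper's body (76 mm by 85 mm) begins 54 mm behind the grasp point. The pads swing forward as they close: fully open they stand 13 mm farther back than shut.
Start: joints at [1.131, 0.264, 1.604, -0, 1.274, -0.037], TCP at [0.265, 0.621, 0.224] pointing down, gripper open.
Joint ranges: [-2.63, 2.63], [-0.94, 2.18], [0.31, 2.57], [-1.31, 4.45], [0, 2.66], [-2.55, 2.55]. Speed limits (rad/s): [2.57, 2.57, 3.14, 3.14, 3.14, 3.14].

INTERFACE

Orientations are given as a rotation vector (axis times angle).
In Python, from workcell import readout, read_camera, finish_job, bot gives the robot as it stands.
- The arm moves only by the tool jog_arm, never from a script. Its argument "deltas" is one flat list of numbers, 7 for each row, row after row: the shift along the tool's x, y, z in m, then the turn, a rotation vector about the tool's x, y, z in degrees, then the gripper command: -1 is shut, 1 is fully open, values between are in proportion. A call has 1 to 8 rows; each row is the pose to reach, as a shift and turn from the pose commanded when the call began, along the tool's axes at that moment; what a row does not reach only later rows make up. A row lasts 1/10 s, in which the tool goes at most 50 mm and 8.59 degrees, less where a joint would pass 70% of its speed; a pose out of reach is approached as far as the arm can. A call with a gripper value outside its range is refused whole. The fingers move at their own pace and stop on an object; "squeeze" is the grip in N (left out, the last holds). Time passes only in rows, so rows that repeat a pose let the fingers close. It gives the time, the measured TCP pose, the force, the opening and the grip force at its end, in the units of the state.
- readout.read_state(): the state, without advancing time (a new reading comes with each control period).
- read_camera(name): name is "scene" or "top" or "wrist"; returns a dict with "color" (384x512x3 uint8, blue, green, red), "fx", "fy", "cx", "cy" (pixels), "dist" ([k1, k2, p1, p2, k3] as OpenCV has them; the pictures are not rectified), "origin" and "attitude" of the camera in the world. Camera axes: x right, y down, z forward; pixel columns grow to the right and rows downward; lengths in m; the calibration is good to about 2 mm. A picture is of the moment at which its call begins. There is no depth.
- finish_job(): hands the job in; it is judged then, once.
The state is a dict: "time": time; "q": joint angles; "joint_vel": joint speeds; "joint_torque": joint torques, N m; "tool_pos": TCP position; "tcp_rot": TCP orientation; "wrist_force": force on the tool from outside, world axes, zero at the start; "torque": the same for the moment, N m; "width": opening from 0.0 (shut) to 1.0 (fully open); "grip_force": force on a finger pad.
Only numpy, scipy, OpenCV 4.12 (cv2) and the standard library are available. Lean on these libraries where they do the work, as an engineer would, in place of code of your own. Each camera call takes 0.05 s, during which the arm holds its last target. There are 200 camera calls.

## Working session

There is one attempt and no reset: what is moved stays moved. The work goes in short steps, Python scripts to look and compute and a tool call to move; the robot and the scene stay as the last step left them, time stands still between calls to the robot, and variables do not carry over. Pictures are saved under pics/ and viewed, at most 10 in all, crops included, and the job is handed in when it is done.

Besides the shell and the picture viewer there is one more tool, called as name(argument=value, ...) on one line, values as JSON. jog_arm: Moves the arm, as the interface text tells. Its arguments: {"type":"object","properties":{"deltas":{"type":"array"},"squeeze":{"type":"number"}},"required":["deltas"]}

```bash
mkdir -p pics; ls
python3 - <<'E'
from workcell import readout, read_camera, bot
import cv2
print(readout.read_state())
for n in ("top","scene"):
    d=read_camera(n); cv2.imwrite(f"pics/{n}0.png",cv2.resize(d["color"],(800,600),interpolation=cv2.INTER_CUBIC))
    print(n,{k:v for k,v in d.items() if k!="color"})
E
```

```text
pics
{'time': 0.0, 'q': array([ 1.13109350e+00,  2.64785234e-01,  1.60540404e+00, -1.30529053e-06,
        1.27368569e+00, -3.69073157e-02]), 'joint_vel': array([ 2.06088819e-03, -3.86340087e-04, -2.03536094e-05, -1.50208438e-03,
        1.54722994e-03, -1.35787210e-03]), 'joint_torque': array([-7.97052799e-04, -5.15119278e+01, -3.67305887e+01, -3.01493292e-04,
        1.31674277e-02, -1.13083286e-05]), 'tool_pos': array([0.26427741, 0.62028817, 0.2222242 ]), 'tcp_rot': array([-0.62833264, -3.07756611,  0.0034836 ]), 'wrist_force': array([ 0.34223589, -0.30177157, -0.21603945]), 'torque': array([-0.02985862,  0.00082871,  0.04114402]), 'grip_force': 0.0, 'width': 1.0028157530170867}
top {'fx': 392.34598505580465, 'fy': 392.34598505580465, 'cx': 258.86831343833717, 'cy': 192.47364586099, 'dist': array([0.01644993, 0.        , 0.        , 0.        , 0.        ]), 'origin': array([ 0.34277972, -0.0353438 ,  1.24538763]), 'attitude': array([-2.1305571 ,  2.10528967, -0.16926979])}
scene {'fx': 429.4085068916863, 'fy': 429.4085068916863, 'cx': 253.6457459886847, 'cy': 191.89533387024656, 'dist': array([-0.00086421,  0.        ,  0.        ,  0.        ,  0.        ]), 'origin': array([1.09866937, 0.80373857, 0.82916958]), 'attitude': array([-0.76590593, -2.47294741,  1.2428976 ])}
```

View pics/top0.png

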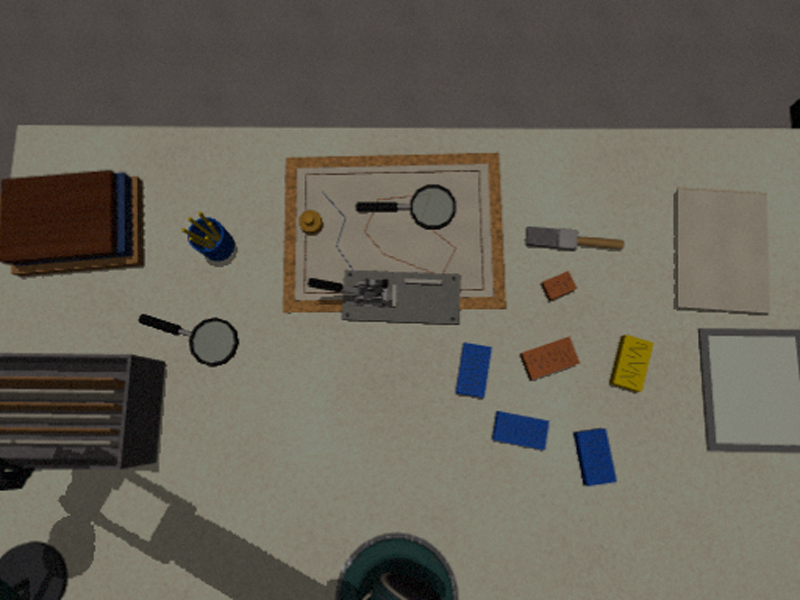

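View pics/scene0.png

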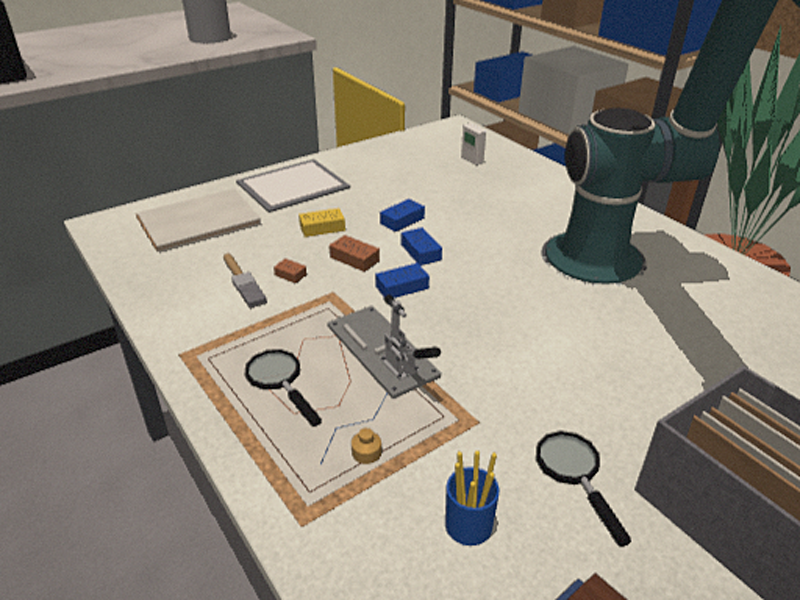

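The top view shows the copper block at about (550,358) and the small one at (559,286). The jig is at about (400,297), with the clamp handle pointing left (world +y) and the side stop on the far side.

```bash
cat > h.py <<'E'
from workcell import readout, read_camera, bot
import cv2, numpy as np
from scipy.spatial.transform import Rotation as R
def plane(d,px,z):
    K=np.array([[d["fx"],0,d["cx"]],[0,d["fy"],d["cy"]],[0,0,1]])
    u=cv2.undistortPoints(np.array(px,float).reshape(-1,1,2),K,d["dist"]).reshape(-1,2)
    r=R.from_rotvec(d["attitude"]).apply(np.c_[u,np.ones(len(u))])
    return (d["origin"]+r*((z-d["origin"][2])/r[:,2])[:,None])
def proj(d,P):
    K=np.array([[d["fx"],0,d["cx"]],[0,d["fy"],d["cy"]],[0,0,1]])
    Rt=R.from_rotvec(d["attitude"]).inv()
    return cv2.projectPoints(np.array(P,float).reshape(-1,1,3),Rt.as_rotvec(),-Rt.apply(d["origin"]),K,d["dist"])[0].reshape(-1,2)
def copper(d,z=.034,minarea=100):
    hsv=cv2.cvtColor(d["color"],cv2.COLOR_BGR2HSV)
    m=cv2.inRange(hsv,(2,100,60),(14,255,255))
    out=[]
    for c in cv2.findContours(m,cv2.RETR_EXTERNAL,cv2.CHAIN_APPROX_NONE)[0]:
        if cv2.contourArea(c)<minarea: continue
        w=plane(d,c.reshape(-1,2),z)[:,:2]*1000
        out.append((cv2.contourArea(c),c.mean(0).ravel(),cv2.minAreaRect(w.astype(np.float32))))
    return out
def s():
    t=readout.read_state()
    print("t",round(t["time"],2),"p",t["tool_pos"].round(4),"rot",t["tcp_rot"].round(4),"F",t["wrist_force"].round(1),"w",round(t["width"],3),"g",round(t["grip_force"],1))
    print(R.from_rotvec(t["tcp_rot"]).as_matrix().round(3).tolist()); return t
E
python3 - <<'E'
from h import *
d=read_camera("top")
for o in copper(d,minarea=60): print(o)
c=np.array([(346,270),(461,273),(459,324),(342,320)])*0.64
w=plane(d,c,.012);print(w.round(4)); print(w.mean(0),[np.linalg.norm(w[i]-w[i-1]) for i in range(4)])
t=s(); w=read_camera("wrist"); print(w["origin"],w["attitude"],w["fx"]); Rt=R.from_rotvec(t["tcp_rot"])
print("cam in tool",Rt.inv().apply(w["origin"]-t["tool_pos"]), (Rt.inv()*R.from_rotvec(w["attitude"])).as_matrix().round(3))
E
```

```text
(558.0, array([352.0326087 , 228.79347826]), ((452.8670349121094, -296.4330749511719), (56.38026428222656, 100.453857421875), 19.474199295043945))
(207.0, array([357.55769231, 182.21153846]), ((598.5625610351562, -318.16357421875), (41.326263427734375, 57.01214599609375), 24.339811325073242))
[[ 0.6303  0.1133  0.012 ]
 [ 0.6261 -0.1241  0.012 ]
 [ 0.5201 -0.1197  0.012 ]
 [ 0.5257  0.1183  0.012 ]]
[ 0.57556159 -0.00304344  0.012     ] [np.float64(0.10466044089606509), np.float64(0.23740704288216402), np.float64(0.10610410968851079), np.float64(0.23804427504180525)]
t 0.15 p [0.2644 0.6204 0.2226] rot [-6.2840e-01 -3.0777e+00  2.7000e-03] F [-0.4  0.2 -0.5] w 1.003 g 0.0
[[-0.92, 0.392, -0.001], [0.392, 0.92, -0.002], [0.0, -0.002, -1.0]]
[0.20339722 0.64696463 0.37202515] [2.42566333 1.60394037 0.21419037] 281.67549387881627
cam in tool [ 0.06649249  0.00024951 -0.14946182] [[ 0.    -0.964 -0.266]
 [ 1.     0.    -0.001]
 [ 0.001 -0.266  0.964]]
```

```bash
cat >> h.py <<'E'
def go(p,yaw):   # yaw deg = world angle of tool x, tool down; prints row(s) to get there
    t=s(); Rt=R.from_rotvec(t["tcp_rot"])
    a=np.radians(yaw); X=np.array([np.cos(a),np.sin(a),0]); Z=np.array([0,0,-1.])
    Rg=R.from_matrix(np.c_[X,np.cross(Z,X),Z])
    d=Rt.inv().apply(np.array(p)-t["tool_pos"]); r=np.degrees((Rt.inv()*Rg).as_rotvec())
    print("delta",d.round(4),"rot",r.round(2),"rows",np.linalg.norm(d)/.05,np.linalg.norm(r)/8.59)
J0=np.array([.5748,-.0430,0]); JA=88.8
def jig(x,y,z):  # mm
    a=np.radians(JA); return J0+np.array([x*np.cos(a)-y*np.sin(a),x*np.sin(a)+y*np.cos(a),z])/1000
E
python3 -c "
from h import *
print(bot.tip_extent,[a for a in dir(bot) if a[0]!='_'])
go((.45,.24,.25),130)"
```

```text
0.017 ['MotionError', 'tip_extent']
t 0.2 p [0.2644 0.6205 0.2227] rot [-6.2830e-01 -3.0778e+00  2.3000e-03] F [ 0.6 -0.3  0.2] w 1.0 g 0.0
[[-0.92, 0.392, -0.001], [0.392, 0.92, -0.001], [0.0, -0.001, -1.0]]
delta [-0.3199 -0.2774 -0.0269] rot [-8.000e-02  2.000e-02  2.692e+01] rows 8.485815585441031 3.1343768065480555
```

jog_arm(deltas=[-0.32,-0.277,-0.027,0,0,27,1,-0.32,-0.277,-0.027,0,0,27,1,-0.32,-0.277,-0.027,0,0,27,1,-0.32,-0.277,-0.027,0,0,27,1,-0.32,-0.277,-0.027,0,0,27,1,-0.32,-0.277,-0.027,0,0,27,1,-0.32,-0.277,-0.027,0,0,27,1,-0.32,-0.277,-0.027,0,0,27,1])

```text
time: 1.0
tool_pos: [0.4402, 0.2604, 0.2492]
tcp_rot: [1.329, 2.846, 0.0]
wrist_force: [1.6, 0.3, 0.3]
width: 1.0
grip_force: 0.0
```

```bash
python3 -c "
from h import *
go((.47,-.1,.25),109.5)"
```

```text
t 1.0 p [0.4402 0.2604 0.2492] rot [1.3290e+00 2.8463e+00 5.0000e-04] F [1.6 0.3 0.3] w 1.0 g 0.0
[[-0.642, 0.767, 0.0], [0.767, 0.642, 0.0], [-0.0, 0.0, -1.0]]
delta [-0.2955 -0.2085 -0.0008] rot [2.000e-02 0.000e+00 2.044e+01] rows 7.2327680041325815 2.379649935550124
```

jog_arm(deltas=[-0.295,-0.208,0,0,0,20.4,1,-0.295,-0.208,0,0,0,20.4,1,-0.295,-0.208,0,0,0,20.4,1,-0.295,-0.208,0,0,0,20.4,1,-0.295,-0.208,0,0,0,20.4,1,-0.295,-0.208,0,0,0,20.4,1,-0.295,-0.208,0,0,0,20.4,1,-0.295,-0.208,0,0,0,20.4,1])

```text
time: 1.8
tool_pos: [0.4695, -0.1019, 0.2491]
tcp_rot: [1.818, 2.56, -0.002]
wrist_force: [0.3, 1.8, 0.2]
width: 0.998
grip_force: 0.0
```

```bash
python3 -c "
from h import *
d=read_camera('wrist')
for o in copper(d,.034,400): print(o)
P=[jig(*p) for p in [(-80,-52,12),(160,-52,12),(160,52,12),(-80,52,12),(50,-22,22),(50,22,22),(-42,-28,22),(34,-28,22)]]
q=proj(d,P); print(q.round(1))
im=cv2.resize(d['color'],(1024,768),interpolation=cv2.INTER_CUBIC)
for u in q: cv2.circle(im,tuple(int(v) for v in u*2+.5),3,(0,0,255),1)
c=q.mean(0)*2; x0=int(np.clip(c[0]-400,0,224)); y0=int(np.clip(c[1]-300,0,168)); print(x0,y0)
cv2.imwrite('pics/w1.png',im[y0:y0+600,x0:x0+800])
go((.4612,-.3200,.12),109.5)"
```

```text
(2194.0, array([208.32327586, 275.24137931]), ((454.28387451171875, -288.5119934082031), (56.27409744262695, 110.36946868896484), 19.50642204284668))
[[354.8 211.7]
 [439.9  39.8]
 [363.6   6.5]
 [288.4 187.5]
 [380.2 117.7]
 [349.2 105.3]
 [353.4 184. ]
 [378.7 131.2]]
224 0
t 1.85 p [ 0.4696 -0.1012  0.249 ] rot [ 1.8183e+00  2.5610e+00 -1.9000e-03] F [ 0.4 -0.6 -0.2] w 1.002 g 0.0
[[-0.33, 0.944, -0.0], [0.944, 0.33, -0.001], [-0.001, -0.001, -1.0]]
delta [-0.2037 -0.08    0.1293] rot [-0.03  0.08 -0.25] rows 5.0831136406813675 0.030712602120826753
```

View pics/w1.png

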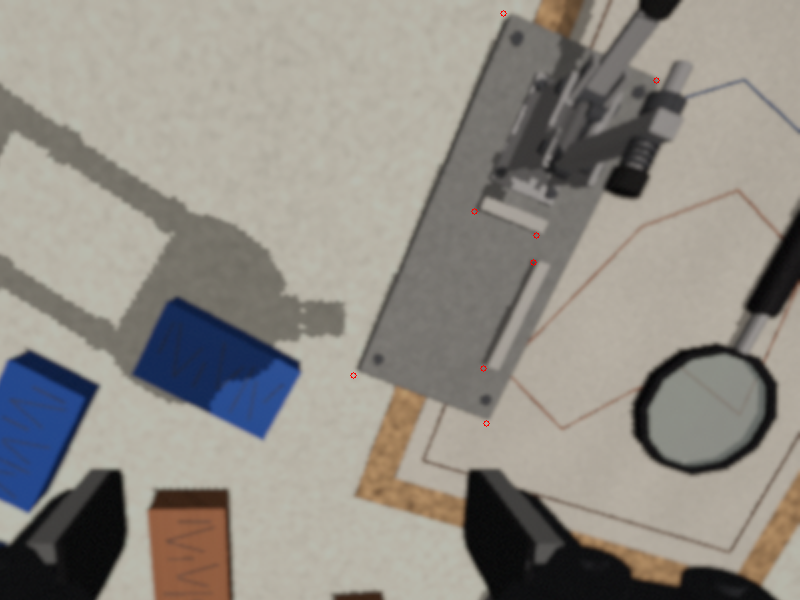

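The wrist view shows the jig's board, stops and open clamp. The board corners in the crop are at about (508,15), (662,82), (489,416) and (360,370), roughly 3 mm off my estimate. I'll refit from these.

```bash
python3 -c "
from h import *
d=read_camera('wrist')
# refine by subpixel corners of the board/stops seen in crop
c=np.array([(508,15),(660,80),(489,417),(360,370),(545,262),(486,363),(543,231),(479,207)],float)
c=(c+[224,0])/2
w=np.r_[plane(d,c[:4],.012),plane(d,c[4:],.022)]
m=np.array([(160,52),(160,-52),(-80,-52),(-80,52),(34,-28),(-42,-28),(50,-22),(50,22)])
for k in (slice(0,4),slice(0,6),slice(0,8)):
    A,B=m[k]/1000.,w[k][:,:2]
    a0,b0=A.mean(0),B.mean(0); H=(A-a0).T@(B-b0)
    th=np.arctan2(H[0,1]-H[1,0],H[0,0]+H[1,1]); Q=np.array([[np.cos(th),-np.sin(th)],[np.sin(th),np.cos(th)]])
    o=b0-Q@a0; print(np.degrees(th),o,((A@Q.T+o-B)*1000).round(1).tolist())
"
```

```text
88.60255882699528 [ 0.57696599 -0.03939276] [[-0.4, 3.0], [0.2, 1.9], [1.7, -2.7], [-1.5, -2.2]]
88.51165197445344 [ 0.57745636 -0.03913841] [[0.4, 3.3], [0.9, 2.1], [2.1, -2.6], [-1.2, -1.9], [-4.2, 0.1], [1.9, -1.1]]
88.54536988601816 [ 0.57731103 -0.03903445] [[0.1, 3.4], [0.7, 2.2], [2.0, -2.4], [-1.3, -1.8], [-4.3, 0.2], [1.8, -1.0], [-0.0, -0.9], [1.0, 0.2]]
```

jog_arm(deltas=[-0.204,-0.08,0.129,0,0,0,1,-0.204,-0.08,0.129,0,0,0,1,-0.204,-0.08,0.129,0,0,0,1,-0.204,-0.08,0.129,0,0,0,1,-0.204,-0.08,0.129,0,0,0,1,-0.204,-0.08,0.129,0,0,0,1])

```text
time: 2.5
tool_pos: [0.4608, -0.3169, 0.1161]
tcp_rot: [-1.811, -2.56, 0.001]
wrist_force: [-0.4, 0.6, 0.0]
width: 1.0
grip_force: 0.0
```

```bash
python3 -c "
from h import *
d=read_camera('wrist')
for o in copper(d,.034,400): print(o)
c=cv2.resize(d['color'],(800,600)); cv2.imwrite('pics/w2.png',c)
go((.4612,-.3200,.030),109.5)"
```

```text
(2143.5, array([403.43646409, 235.99447514]), ((593.9797973632812, -315.7477111816406), (38.82535171508789, 60.929168701171875), 23.784826278686523))
(7376.5, array([260.28291317, 165.05042017]), ((455.0824279785156, -296.2351989746094), (54.7291145324707, 97.5687484741211), 19.744121551513672))
t 2.55 p [ 0.4614 -0.3158  0.1172] rot [-1.8115e+00 -2.5604e+00 -7.0000e-04] F [ 0.  -0.6  0.4] w 0.998 g 0.0
[[-0.333, 0.943, -0.004], [0.943, 0.333, 0.003], [0.004, -0.003, -1.0]]
delta [-0.0043 -0.0013  0.0872] rot [-0.15 -0.26 -0.06] rows 1.7463773311135404 0.035060922266856594
```

View pics/w2.png

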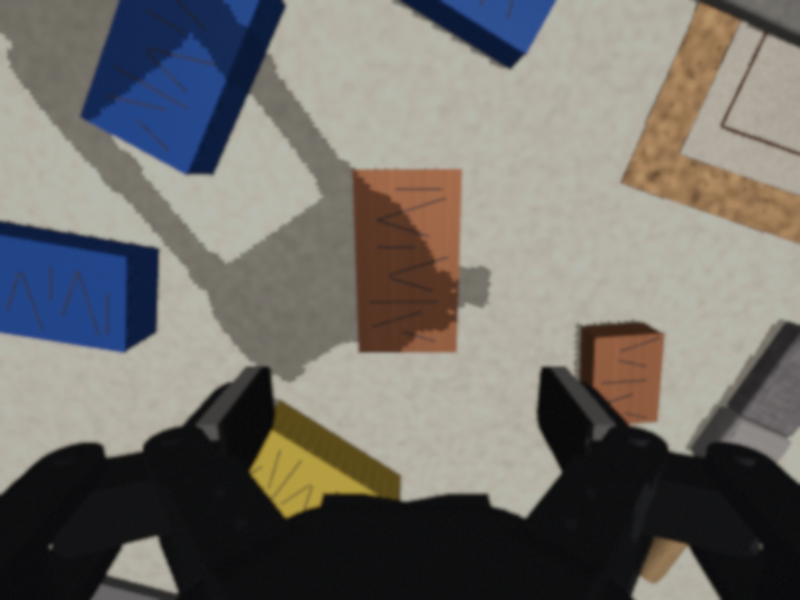

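The block is directly ahead at about (408,260), aligned with the tool and clear of the yellow block. Now I'll grasp it.

jog_arm(deltas=[-0.005,0,0.045,0,0,0,1,-0.005,0,0.075,0,0,0,1,-0.005,0,0.087,0,0,0,1,-0.005,0,0.087,0,0,0,0.3,-0.005,0,0.087,0,0,0,0,-0.005,0,0.087,0,0,0,0,-0.005,0,0.087,0,0,0,0,-0.005,0,0.087,0,0,0,0], squeeze=35)

```text
time: 3.35
tool_pos: [0.4649, -0.3217, 0.0344]
tcp_rot: [1.811, 2.564, -0.0]
wrist_force: [0.5, 0.3, -0.3]
width: 0.497
grip_force: 0.0
```

```bash
sed -i 's/^J0=.*/J0=np.array([.576,-.041,0]); JA=88.7/' h.py; python3 -c "
from h import *
t=s();go(t['tool_pos']+[0,0,.07],109.6)"
```

```text
t 3.35 p [ 0.4649 -0.3217  0.0344] rot [ 1.8113e+00  2.5639e+00 -1.0000e-04] F [ 0.5  0.3 -0.3] w 0.497 g 0.0
[[-0.334, 0.943, 0.002], [0.943, 0.334, -0.001], [-0.002, 0.001, -1.0]]
t 3.35 p [ 0.4649 -0.3217  0.0344] rot [ 1.8113e+00  2.5639e+00 -1.0000e-04] F [ 0.5  0.3 -0.3] w 0.497 g 0.0
[[-0.334, 0.943, 0.002], [0.943, 0.334, -0.001], [-0.002, 0.001, -1.0]]
delta [-0.0001  0.0001 -0.07  ] rot [ 0.08  0.11 -0.08] rows 1.3999999999999997 0.01837984391250931
```

```bash
python3 -c "
from h import *
d=read_camera('wrist')
cv2.imwrite('pics/w3.png',cv2.resize(d['color'],(800,600)))
d=read_camera('top')
for o in copper(d,.034,60): print(o)
s()"
```

```text
(290.5, array([346.6835443, 228.6835443]), ((448.6214904785156, -283.6424865722656), (55.49410629272461, 74.9924087524414), 19.056034088134766))
(214.5, array([357.35849057, 182.37735849]), ((598.309326171875, -317.69775390625), (41.21603775024414, 58.29540252685547), 23.906391143798828))
(567.0, array([ 37.26573427, 154.53496503]), ((683.8836669921875, 714.0018920898438), (64.51596069335938, 220.6288604736328), 5.727962970733643))
t 3.45 p [ 0.4644 -0.3215  0.0338] rot [ 1.8123  2.5646 -0.    ] F [ 0.6  0.3 -0.2] w 0.5 g 0.0
[[-0.334, 0.943, 0.001], [0.943, 0.334, -0.001], [-0.001, 0.001, -1.0]]
```

View pics/w3.png

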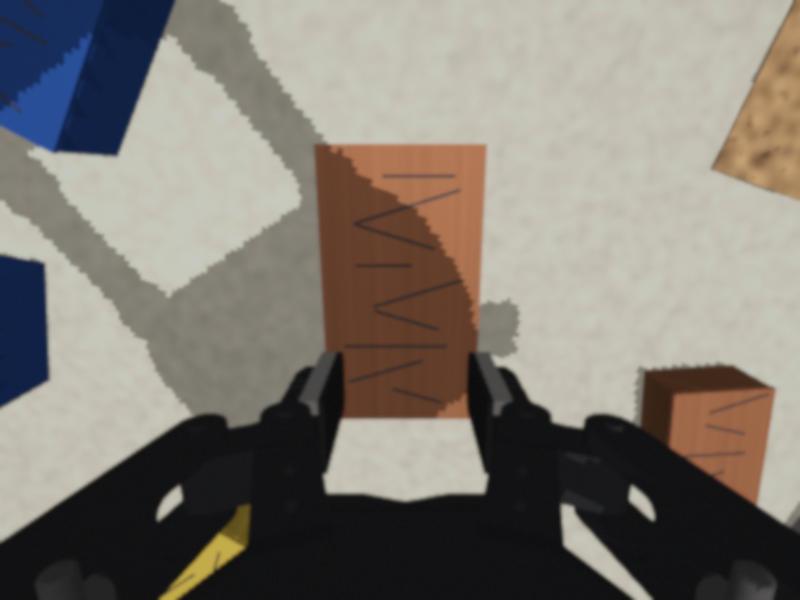

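The fingers straddle the block near its tail end (block edge at v≈418, pads at u≈335 and 480), but have not closed on it. Closing further.

jog_arm(deltas=[0,0,0.003,0,0,0,-0.5,0,0,0.003,0,0,0,-0.5,0,0,0.003,0,0,0,-0.5,0,0,0.003,0,0,0,-0.5,0,0,0.003,0,0,0,-0.5], squeeze=35)

```text
time: 3.95
tool_pos: [0.464, -0.3211, 0.03]
tcp_rot: [-1.813, -2.566, 0.0]
wrist_force: [-0.0, -0.2, -0.0]
width: 0.247
grip_force: 0.0
```

jog_arm(deltas=[0,0,-0.02,0,0,0,-0.5,0,0,-0.05,0,0,0,-0.5,0,0,-0.09,0,0,0,-0.5,0,0,-0.09,0,0,0,-0.5])

```text
time: 4.35
tool_pos: [0.468, -0.324, 0.1265]
tcp_rot: [1.806, 2.557, -0.001]
wrist_force: [0.5, -0.2, 0.7]
width: 0.254
grip_force: 0.0
```

```bash
python3 -c "
from h import *
d=read_camera('wrist')
cv2.imwrite('pics/w4.png',cv2.resize(d['color'],(800,600)))
z=s()['tool_pos'][2]; 
for o in copper(d,.034+z-.030,1000): print(o)
go(jig(-42,8,105),88.7)"
```

```text
t 4.4 p [ 0.4666 -0.323   0.124 ] rot [ 1.8081e+00  2.5596e+00 -4.0000e-04] F [-0.7 -0.5  0.2] w 0.252 g 0.0
[[-0.334, 0.942, 0.006], [0.942, 0.334, -0.005], [-0.007, 0.004, -1.0]]
(2426.0, array([387.88613861, 223.02970297]), ((534.678466796875, -294.31011962890625), (26.707929611206055, 36.95498275756836), 24.02619171142578))
(7005.5, array([253.98567335, 151.31518625]), ((451.10443115234375, -282.1745910644531), (33.483699798583984, 59.6876106262207), 19.9400577545166))
t 4.4 p [ 0.4666 -0.323   0.124 ] rot [ 1.8081e+00  2.5596e+00 -4.0000e-04] F [-0.7 -0.5  0.2] w 0.252 g 0.0
[[-0.334, 0.942, 0.006], [0.942, 0.334, -0.005], [-0.007, 0.004, -1.0]]
delta [0.193  0.1749 0.0185] rot [ 0.31  0.33 20.82] rows 5.221496113047744 2.4248567395530025
```

View pics/w4.png

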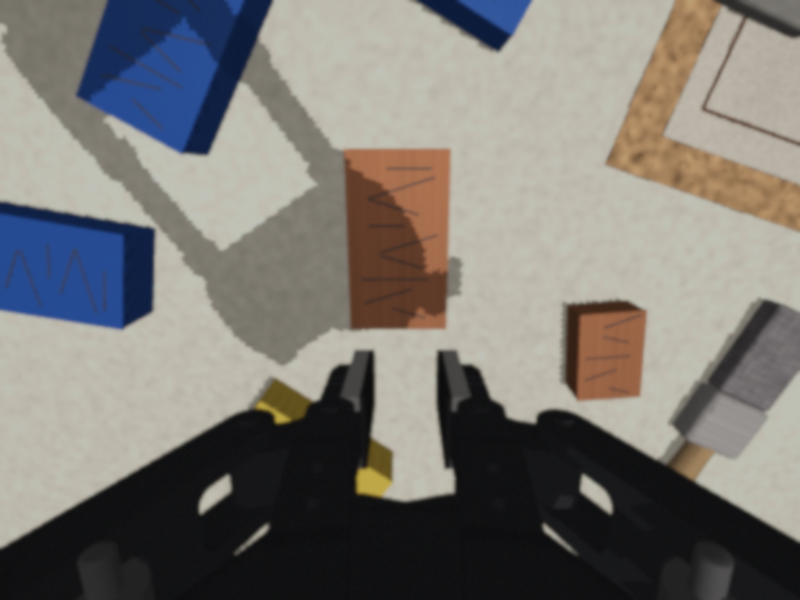

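The block stayed put: the fingers closed without holding anything. I'll find the real tip height by feel, lowering the fingers over the block's middle.

jog_arm(deltas=[0.022,0,0.04,0,0,0,-0.5,0.022,0,0.06,0,0,0,-0.5,0.022,0,0.06,0,0,0,-0.5,0.022,0,0.06,0,0,0,-0.5])

```text
time: 4.8
tool_pos: [0.4562, -0.3, 0.0592]
tcp_rot: [-1.811, -2.564, 0.0]
wrist_force: [1.1, 0.0, -0.1]
width: 0.243
grip_force: 0.0
```

jog_arm(deltas=[0,0,0.004,0,0,0,-0.5,0,0,0.008,0,0,0,-0.5,0,0,0.008,0,0,0,-0.5])

```text
time: 5.1
tool_pos: [0.457, -0.3008, 0.0523]
tcp_rot: [1.813, 2.565, -0.0]
wrist_force: [0.0, 0.4, 0.0]
width: 0.25
grip_force: 0.0
```

```bash
python3 -c "
from h import *
s()
d=read_camera('scene')
P=[(.4545,-.2963,.034),(.46,-.3,.06)]
q=proj(d,P).mean(0); x,y=int(q[0]),int(q[1]); print(x,y)
cv2.imwrite('pics/s2.png',cv2.resize(d['color'][y-60:y+40,x-65:x+65],(780,600),interpolation=cv2.INTER_CUBIC))"
```

```text
t 5.1 p [ 0.457  -0.3008  0.0523] rot [ 1.8126  2.5652 -0.    ] F [0.  0.4 0. ] w 0.25 g 0.0
[[-0.334, 0.943, 0.001], [0.943, 0.334, -0.0], [-0.001, 0.0, -1.0]]
225 154
```

View pics/s2.png

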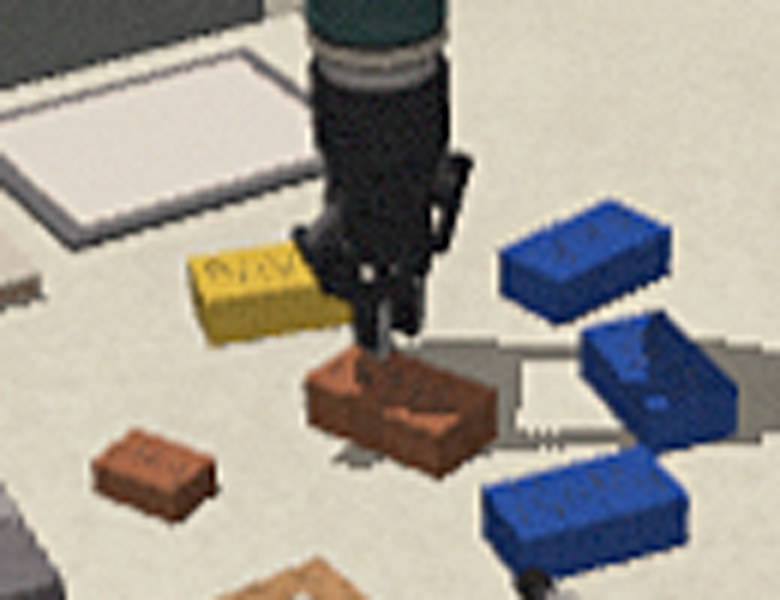

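The tips hover over the block's rear part at crop (375,355). I'll solve for their actual height.

```bash
python3 -c "
from h import *
d=read_camera('scene')
for z in (.034,.045,.055,.065,.075): print(z,((proj(d,[(.457,-.3008,z)])[0]-[160,94])*6).round(0), plane(d,[(160+375/6,94+355/6)],z).round(4))
print('block corners',((proj(d,[(.4545+a*-.333*.05+b*.943*.028,-.2963+a*.943*.05+b*.333*.028,.034) for a in(-1,1) for b in (-1,1)])-[160,94])*6).round(0))
"
```

```text
0.034 [391. 379.] [[ 0.4507 -0.3294  0.034 ]]
0.045 [391. 363.] [[ 0.4597 -0.3137  0.045 ]]
0.055 [390. 348.] [[ 0.4679 -0.2994  0.055 ]]
0.065 [389. 333.] [[ 0.476  -0.2852  0.065 ]]
0.075 [389. 318.] [[ 0.4842 -0.2709  0.075 ]]
block corners [[363. 335.]
 [302. 375.]
 [497. 388.]
 [437. 431.]]
```

jog_arm(deltas=[0,0,0.004,0,0,0,-0.5,0,0,0.006,0,0,0,-0.5,0,0,0.006,0,0,0,-0.5])

```text
time: 5.5
tool_pos: [0.4564, -0.3002, 0.0456]
tcp_rot: [-1.812, -2.565, -0.0]
wrist_force: [0.7, 0.9, 0.3]
width: 0.253
grip_force: 0.0
```

jog_arm(deltas=[0,0,0.004,0,0,0,-0.5,0,0,0.006,0,0,0,-0.5,0,0,0.006,0,0,0,-0.5])

```text
time: 5.8
tool_pos: [0.4563, -0.3001, 0.0395]
tcp_rot: [-1.812, -2.565, -0.0]
wrist_force: [0.5, 0.3, 1.0]
width: 0.252
grip_force: 0.0
```

jog_arm(deltas=[0,0,0.003,0,0,0,-0.5,0,0,0.005,0,0,0,-0.5,0,0,0.005,0,0,0,-0.5])

```text
time: 6.1
tool_pos: [0.4564, -0.3002, 0.0346]
tcp_rot: [-1.812, -2.565, 0.0]
wrist_force: [-0.5, -0.3, 0.6]
width: 0.251
grip_force: 0.0
```

jog_arm(deltas=[0,0,0.002,0,0,0,-0.5,0,0,0.004,0,0,0,-0.5,0,0,0.004,0,0,0,-0.5])

```text
time: 6.4
tool_pos: [0.4565, -0.3002, 0.0307]
tcp_rot: [-1.812, -2.565, -0.0]
wrist_force: [-0.2, 1.2, -0.6]
width: 0.247
grip_force: 0.0
```

jog_arm(deltas=[0,0,0.002,0,0,0,-0.5,0,0,0.004,0,0,0,-0.5,0,0,0.004,0,0,0,-0.5])

```text
time: 6.7
tool_pos: [0.4564, -0.3002, 0.0267]
tcp_rot: [-1.812, -2.565, 0.0]
wrist_force: [-0.1, -0.9, -0.7]
width: 0.254
grip_force: 0.0
```

jog_arm(deltas=[0,0,0.002,0,0,0,-0.5,0,0,0.003,0,0,0,-0.5,0,0,0.003,0,0,0,-0.5])

```text
time: 7.0
tool_pos: [0.4567, -0.3004, 0.0263]
tcp_rot: [-1.812, -2.565, 0.0]
wrist_force: [-6.2, 4.4, 16.4]
width: 0.248
grip_force: 8.4
```

jog_arm(deltas=[0,0,0.002,0,0,0,-0.5,0,0,0.003,0,0,0,-0.5,0,0,0.003,0,0,0,-0.5])

```text
time: 7.3
tool_pos: [0.4568, -0.3004, 0.0262]
tcp_rot: [-1.812, -2.565, 0.0]
wrist_force: [-12.9, 9.3, 36.3]
width: 0.249
grip_force: 18.5
```

```bash
python3 -c "
from h import *
t=s(); print(t['q'].tolist())
d=read_camera('wrist'); print(d['origin'])
cv2.imwrite('pics/w5.png',cv2.resize(d['color'],(800,600)))
d=read_camera('scene')
cv2.imwrite('pics/s3.png',cv2.resize(d['color'][94:194,160:290],(780,600),interpolation=cv2.INTER_CUBIC))"
```

```text
t 7.3 p [ 0.4568 -0.3004  0.0262] rot [-1.8117e+00 -2.5649e+00  1.0000e-04] F [-12.9   9.3  36.3] w 0.249 g 18.5
[[-0.334, 0.942, -0.001], [0.942, 0.334, 0.001], [0.001, -0.001, -1.0]]
[-0.6272143291500262, 0.23041092921695788, 2.0468783064999725, -0.00011020995095707517, 0.8657306743652609, -0.9680098590930455]
[ 0.43519307 -0.23735663  0.17582171]
```

View pics/s3.png

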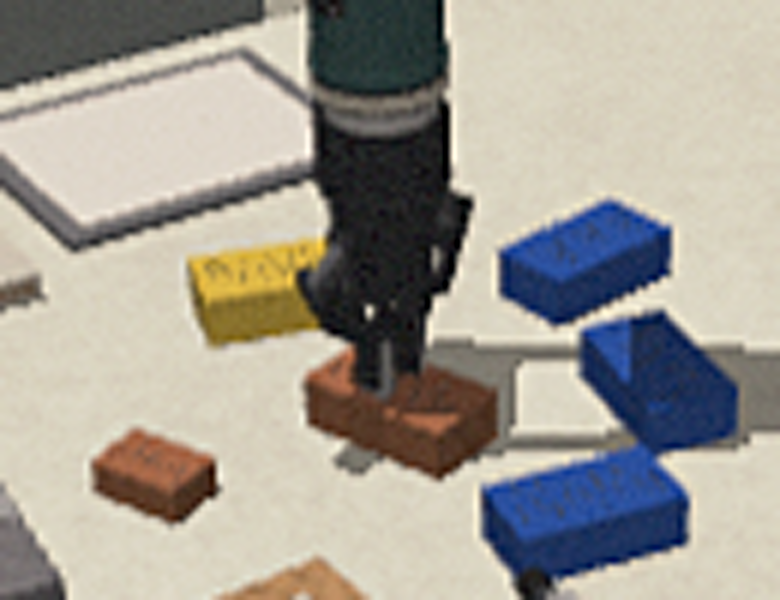

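Contact comes at TCP z ≈ 0.0265, so at this opening the tips sit about 7.5 mm behind the reported TCP, not 17 mm ahead. I'll use the measured value: lift, open, back up 17 mm and go deeper.

jog_arm(deltas=[0,0,-0.02,0,0,0,1,-0.017,0,-0.045,0,0,0,1,-0.017,0,-0.045,0,0,0,1,-0.017,0,-0.045,0,0,0,1,-0.017,0,-0.045,0,0,0,1,-0.017,0,-0.02,0,0,0,1,-0.017,0,-0.02,0,0,0,1], squeeze=35)

```text
time: 8.1
tool_pos: [0.4589, -0.3135, 0.0367]
tcp_rot: [-1.807, -2.559, -0.001]
wrist_force: [-1.2, 0.8, 0.1]
width: 1.001
grip_force: 0.0
```

```bash
python3 -c "
from h import *
d=read_camera('top')
for o in copper(d,.034,60): print(o)
go((.4545+.0073,-.2963-.0207,.004),109.6)"
```

```text
(261.0, array([345.52702703, 228.91891892]), ((448.03973388671875, -281.9340515136719), (55.47904586791992, 71.3826675415039), 19.057077407836914))
(213.5, array([357.35849057, 182.35849057]), ((598.3949584960938, -317.5680236816406), (41.143131256103516, 58.236114501953125), 24.345369338989258))
(550.5, array([ 36.04946996, 154.5335689 ]), ((685.638671875, 712.453369140625), (64.87947845458984, 224.03900146484375), 4.962611675262451))
t 8.15 p [ 0.4596 -0.3141  0.038 ] rot [-1.8081e+00 -2.5601e+00 -4.0000e-04] F [-0.8  0.  -0.1] w 1.001 g 0.0
[[-0.334, 0.942, -0.006], [0.942, 0.334, 0.004], [0.006, -0.004, -1.0]]
delta [-0.0037  0.0012  0.0339] rot [-0.23 -0.35 -0.07] rows 0.6831303375335538 0.04983954890957415
```

jog_arm(deltas=[-0.003,0.001,0.02,0,0,0,1,-0.003,0.001,0.03,0,0,0,1,-0.003,0.001,0.034,0,0,0,1,-0.003,0.001,0.034,0,0,0,1])

```text
time: 8.55
tool_pos: [0.4636, -0.3183, 0.0064]
tcp_rot: [-1.811, -2.564, -0.0]
wrist_force: [0.9, 0.2, 0.2]
width: 0.997
grip_force: 0.0
```

jog_arm(deltas=[0,0,0,0,0,0,0.4,0,0,0,0,0,0,0,0,0,0,0,0,0,-0.2,0,0,0,0,0,0,-0.2,0,0,0,0,0,0,-0.2], squeeze=35)

```text
time: 9.05
tool_pos: [0.4649, -0.3195, 0.0081]
tcp_rot: [1.812, 2.565, -0.001]
wrist_force: [-1.0, -0.1, 5.4]
width: 0.647
grip_force: 38.7
```

Gripped at an opening of 0.647, which is 55 mm and matches the block. Lifting.

jog_arm(deltas=[0,0,-0.03,0,0,0,-0.2,0,0,-0.07,0,0,0,-0.2,0,0,-0.1,0,0,0,-0.2,0,0,-0.1,0,0,0,-0.2])

```text
time: 9.45
tool_pos: [0.4675, -0.3211, 0.1119]
tcp_rot: [1.807, 2.558, -0.0]
wrist_force: [-0.2, -0.8, -2.0]
width: 0.649
grip_force: 39.4
```

```bash
python3 -c "
from h import *
go(jig(-37,6,105),88.7)"
```

```text
t 9.45 p [ 0.4675 -0.3211  0.1119] rot [ 1.8073  2.558  -0.    ] F [-0.2 -0.8 -2. ] w 0.649 g 39.4
[[-0.334, 0.943, 0.008], [0.943, 0.334, -0.006], [-0.008, 0.005, -1.0]]
delta [0.1954 0.177  0.0063] rot [ 0.39  0.38 20.81] rows 5.2743150441775075 2.423903984793388
```

jog_arm(deltas=[0.02,0.018,0,0,0,5,-0.2,0.05,0.046,0,0,0,11,-0.2,0.085,0.077,0,0,0,16,-0.2,0.12,0.108,0,0,0,20.8,-0.2,0.15,0.136,0,0,0,20.8,-0.2,0.175,0.158,0,0,0,20.8,-0.2,0.19,0.172,0,0,0,20.8,-0.2,0.195,0.177,0,0,0,20.8,-0.2])

```text
time: 10.25
tool_pos: [0.5652, -0.0735, 0.1047]
tcp_rot: [-2.241, -2.197, 0.002]
wrist_force: [0.3, 0.1, -2.5]
width: 0.644
grip_force: 39.3
```

```bash
python3 -c "
from h import *
d=read_camera('wrist')
P=[jig(*p) for p in [(-80,-52,12),(160,-52,12),(160,52,12),(-80,52,12),(50,-22,22),(50,22,22),(-42,-28,22),(34,-28,22)]]
q=proj(d,P)*1.5625; im=cv2.resize(d['color'],(800,600),interpolation=cv2.INTER_CUBIC); print(q.round())
for u in q: cv2.circle(im,tuple(int(v) for v in u),3,(0,0,255),1)
cv2.imwrite('pics/w6.png',im)
t=s(); go(jig(-37,6,45),88.7)"
```

```text
[[ 508.  375.]
 [ 543. -113.]
 [ 312. -113.]
 [ 334.  374.]
 [ 469.  144.]
 [ 381.  144.]
 [ 473.  319.]
 [ 479.  177.]]
t 10.3 p [ 0.5654 -0.0738  0.105 ] rot [-2.2418e+00 -2.1970e+00  1.8000e-03] F [ 1.7  0.  -2.1] w 0.647 g 39.3
[[0.02, 1.0, -0.003], [1.0, -0.02, 0.001], [0.001, -0.003, -1.0]]
t 10.3 p [ 0.5654 -0.0738  0.105 ] rot [-2.2418e+00 -2.1970e+00  1.8000e-03] F [ 1.7  0.  -2.1] w 0.647 g 39.3
[[0.02, 1.0, -0.003], [1.0, -0.02, 0.001], [0.001, -0.003, -1.0]]
delta [-0.0041  0.004   0.06  ] rot [-0.16 -0.06  0.15] rows 1.2051479502068163 0.02594791817537803
```

View pics/w6.png

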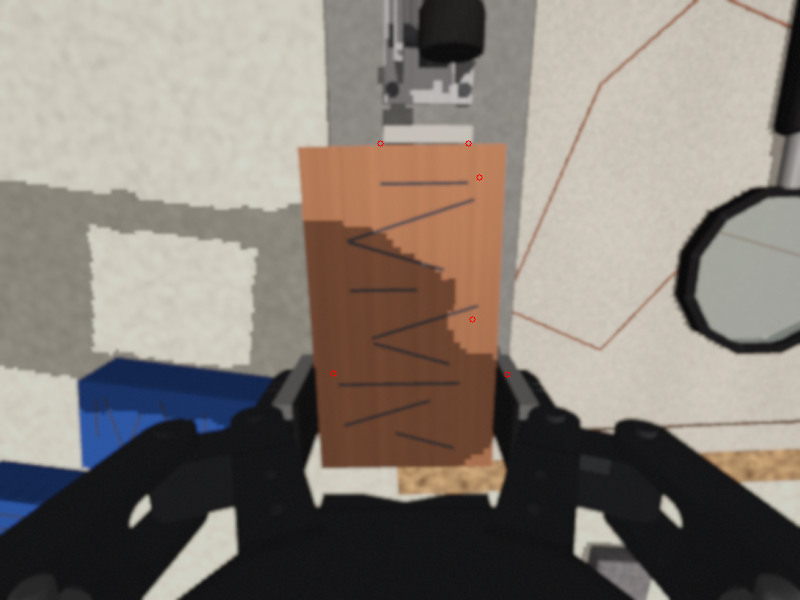

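The block is held squarely with its length along the jig. The end stop is visible just ahead at (383–473, 130–144) and fits the model. Lowering.

jog_arm(deltas=[-0.004,0.004,0.03,0,0,0,-0.2,-0.004,0.004,0.055,0,0,0,-0.2,-0.004,0.004,0.07,0,0,0,-0.2,-0.004,0.004,0.077,0,0,0,-0.2,-0.004,0.004,0.077,0,0,0,-0.2])

```text
time: 10.8
tool_pos: [0.5685, -0.0805, 0.0286]
tcp_rot: [-2.245, -2.194, 0.003]
wrist_force: [1.0, -0.7, -2.1]
width: 0.644
grip_force: 39.3
```

jog_arm(deltas=[0,0,0.002,0,0,0,-0.2,0,0,0.004,0,0,0,-0.2,0,0,0.004,0,0,0,-0.2])

```text
time: 11.1
tool_pos: [0.5706, -0.0802, 0.0269]
tcp_rot: [2.245, 2.196, 0.001]
wrist_force: [-0.5, 0.2, -1.6]
width: 0.644
grip_force: 39.3
```

jog_arm(deltas=[0,0,0.002,0,0,0,-0.2,0,0,0.004,0,0,0,-0.2,0,0,0.004,0,0,0,-0.2])

```text
time: 11.4
tool_pos: [0.5697, -0.08, 0.0218]
tcp_rot: [-2.246, -2.196, 0.0]
wrist_force: [0.4, -0.8, -3.4]
width: 0.647
grip_force: 39.3
```

jog_arm(deltas=[0,0,0.001,0,0,0,-0.2,0,0,0.002,0,0,0,-0.2,0,0,0.002,0,0,0,-0.2])

```text
time: 11.7
tool_pos: [0.57, -0.0801, 0.0202]
tcp_rot: [2.246, 2.197, 0.0]
wrist_force: [-0.9, -0.2, -1.4]
width: 0.645
grip_force: 39.5
```

jog_arm(deltas=[0,0,0.001,0,0,0,-0.2,0,0,0.001,0,0,0,-0.2,0,0,0.001,0,0,0,-0.2])

```text
time: 12.0
tool_pos: [0.57, -0.0801, 0.0202]
tcp_rot: [-2.246, -2.197, 0.0]
wrist_force: [-2.3, 0.8, 5.2]
width: 0.644
grip_force: 40.3
```

```bash
python3 -c "
from h import *
import numpy as np
d=read_camera('top')
for o in copper(d,.046,60)[:2]: print(o)
t=s(); p=t['tool_pos']-J0; a=np.radians(JA); print('jig tcp',p[0]*np.cos(a)+p[1]*np.sin(a),-p[0]*np.sin(a)+p[1]*np.cos(a))"
```

```text
(73.5, array([268.17777778, 188.22222222]), ((576.8583984375, -40.53679656982422), (41.221771240234375, 37.276851654052734), 0.5476700067520142))
(214.5, array([357.35849057, 182.37735849]), ((595.778076171875, -314.9008483886719), (40.8077507019043, 57.71796798706055), 23.906368255615234))
t 12.05 p [ 0.57   -0.0801  0.0202] rot [-2.2460e+00 -2.1965e+00  1.0000e-04] F [-3.1  0.4  6.3] w 0.647 g 40.3
[[0.022, 1.0, -0.0], [1.0, -0.022, 0.0], [0.0, -0.0, -1.0]]
jig tcp -0.03918851838467265 0.005111293010911022
```

The block is seated on the bed. Now sliding +x (tool x) in small steps, watching the force.

jog_arm(deltas=[0.003,0,-0.0007,0,0,0,-0.2,0.006,0,-0.0007,0,0,0,-0.2,0.008,0,-0.0007,0,0,0,-0.2,0.008,0,-0.0007,0,0,0,-0.2])

```text
time: 12.45
tool_pos: [0.5708, -0.072, 0.0202]
tcp_rot: [2.245, 2.196, 0.001]
wrist_force: [0.6, -2.0, 2.2]
width: 0.647
grip_force: 39.9
```

jog_arm(deltas=[0.002,0,0,0,0,0,-0.2,0.003,0,0,0,0,0,-0.2,0.003,0,0,0,0,0,-0.2])

```text
time: 12.75
tool_pos: [0.5707, -0.0692, 0.0202]
tcp_rot: [2.245, 2.196, 0.001]
wrist_force: [-0.7, -3.0, 3.5]
width: 0.641
grip_force: 40.1
```

jog_arm(deltas=[0.001,0,0,0,0,0,-0.2,0.002,0,0,0,0,0,-0.2,0.002,0,0,0,0,0,-0.2])

```text
time: 13.05
tool_pos: [0.5706, -0.0672, 0.0201]
tcp_rot: [2.245, 2.196, 0.0]
wrist_force: [0.3, -4.9, 5.2]
width: 0.649
grip_force: 40.2
```

jog_arm(deltas=[0.001,0,0,0,0,0,-0.2,0.0015,0,0,0,0,0,-0.2,0.0015,0,0,0,0,0,-0.2])

```text
time: 13.35
tool_pos: [0.5706, -0.0658, 0.0202]
tcp_rot: [2.245, 2.196, 0.0]
wrist_force: [-0.3, -4.2, 4.1]
width: 0.645
grip_force: 40.2
```

jog_arm(deltas=[0.001,0,0,0,0,0,-0.2,0.0015,0,0,0,0,0,-0.2,0.0015,0,0,0,0,0,-0.2])

```text
time: 13.65
tool_pos: [0.5707, -0.0653, 0.0202]
tcp_rot: [2.244, 2.196, -0.001]
wrist_force: [-0.5, -8.2, 5.9]
width: 0.645
grip_force: 40.2
```

End stop reached: motion stalled and the force rose to 8 N. Now sliding towards the side stop (tool +y).

jog_arm(deltas=[0.0002,0.001,0,0,0,0,-0.2,0.0002,0.002,0,0,0,0,-0.2,0.0002,0.003,0,0,0,0,-0.2,0.0002,0.003,0,0,0,0,-0.2])

```text
time: 14.05
tool_pos: [0.5708, -0.0653, 0.0202]
tcp_rot: [-2.244, -2.195, 0.008]
wrist_force: [-9.8, -9.8, 13.8]
width: 0.649
grip_force: 41.1
```

jog_arm(deltas=[0,0.001,0,0,0,0,-0.2,0,0.0015,0,0,0,0,-0.2,0,0.0015,0,0,0,0,-0.2])

```text
time: 14.35
tool_pos: [0.5708, -0.0653, 0.0202]
tcp_rot: [-2.242, -2.194, 0.011]
wrist_force: [-13.1, -9.5, 18.2]
width: 0.644
grip_force: 41.6
```

jog_arm(deltas=[0,0.001,0,0,0,0,-0.2,0,0.0015,0,0,0,0,-0.2,0,0.0015,0,0,0,0,-0.2])

```text
time: 14.65
tool_pos: [0.5709, -0.0653, 0.0203]
tcp_rot: [-2.24, -2.193, 0.014]
wrist_force: [-17.1, -9.6, 22.2]
width: 0.647
grip_force: 42.1
```

Stalled right away with the force at 17 N, so either the block is already at the side stop or something else is touching. I'll back off the load and check with the wrist camera.

jog_arm(deltas=[0,-0.003,0,0,0,0,-0.2,0,-0.0055,0,0,0,0,-0.2,0,-0.0055,0,0,0,0,-0.2])

```text
time: 14.95
tool_pos: [0.5705, -0.0653, 0.0202]
tcp_rot: [2.246, 2.195, -0.002]
wrist_force: [-2.1, -9.5, 6.7]
width: 0.647
grip_force: 40.2
```

```bash
python3 -c "
from h import *
t=s(); d=read_camera('wrist'); print(d['origin'],d['cx'],d['cy'],d['dist'])
for o in copper(d,.046,1000): print(o)
for x in (0,20,30):
  q=proj(d,[jig(x,-28,46),jig(x,-28,22),jig(x,-36,22),jig(x,-52,12),jig(x,28,46),jig(x,52,12)]); print(x,q.round(1).tolist())
  v=int(q[0,1]); r=d['color'][v]; print(v,[tuple(int(c) for c in r[u]) for u in range(int(q[0,0])-14,int(q[0,0])+34,1)])
im=d['color']; cv2.imwrite('pics/w7.png',cv2.resize(im[0:230,150:410],(780,590),interpolation=cv2.INTER_CUBIC))"
```

```text
t 14.95 p [ 0.5705 -0.0653  0.0202] rot [ 2.2457e+00  2.1949e+00 -1.8000e-03] F [-2.1 -9.5  6.7] w 0.647 g 40.2
[[0.023, 1.0, 0.0], [1.0, -0.023, -0.002], [-0.002, 0.0, -1.0]]
[0.57264126 0.00201499 0.16954495] 259.16415798000276 190.56210069962654 [0.00834403 0.         0.         0.         0.        ]
(24462.0, array([258.26780186, 191.78482972]), ((571.5875244140625, -39.90265655517578), (98.97388458251953, 56.11530303955078), 89.28729248046875))
0 [[328.7, 208.4], [318.2, 194.0], [332.9, 194.0], [356.1, 189.1], [207.8, 208.5], [176.6, 189.2]]
208 [(84, 119, 176), (84, 119, 176), (87, 120, 177), (99, 128, 178), (129, 149, 182), (158, 171, 187), (174, 184, 192), (179, 187, 193), (180, 188, 193), (180, 188, 194), (180, 188, 193), (180, 188, 193), (180, 188, 193), (180, 187, 193), (180, 187, 193), (180, 187, 193), (180, 187, 193), (178, 185, 191), (173, 180, 186), (159, 165, 171), (141, 147, 151), (132, 137, 140), (130, 136, 139), (131, 136, 140), (133, 138, 141), (135, 140, 143), (136, 141, 144), (136, 141, 144), (135, 140, 143), (135, 140, 143), (134, 139, 143), (135, 140, 143), (
[... 1406 characters left out ...]
8), (186, 194, 199), (186, 194, 199), (186, 194, 199), (186, 194, 199), (186, 194, 199), (186, 194, 199), (186, 194, 199), (186, 194, 199), (186, 193, 199), (186, 193, 199), (186, 193, 199), (182, 189, 195), (170, 177, 182), (149, 155, 159), (136, 142, 145), (133, 139, 142), (133, 138, 141), (132, 137, 140), (131, 137, 140), (131, 136, 139), (129, 135, 138), (130, 135, 138), (130, 135, 138), (130, 136, 138), (132, 137, 140), (133, 138, 141), (133, 138, 141), (134, 139, 142), (133, 138, 142), (133, 138, 141), (132, 137, 140), (131, 137, 140), (130, 136, 138), (132, 138, 142), (146, 154, 159), (168, 178, 185), (182, 194, 201), (188, 200, 207), (189, 201, 208), (188, 200, 207), (186, 198, 205)]
```

View pics/w7.png

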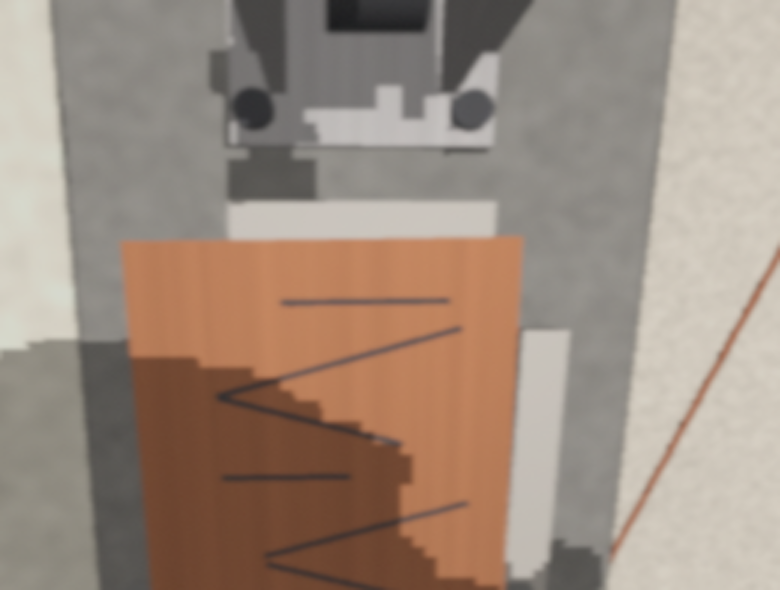

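The picture shows the side stop's bar fully visible beside the block at (520–570, 330+). The block is still about 5 mm short, and the stall was bed friction because I was pressing down. I'll unload z and try again.

jog_arm(deltas=[-0.001,0,-0.0012,0,0,0,-0.2,-0.001,0,-0.0014,0,0,0,-0.2,-0.001,0,-0.0014,0,0,0,-0.2])

```text
time: 15.3
tool_pos: [0.5705, -0.0652, 0.0204]
tcp_rot: [-2.247, -2.196, 0.001]
wrist_force: [1.0, -5.8, -2.2]
width: 0.648
grip_force: 39.4
```

jog_arm(deltas=[0,0.001,0,0,0,0,-0.2,0,0.002,0,0,0,0,-0.2,0,0.002,0,0,0,0,-0.2])

```text
time: 15.6
tool_pos: [0.5706, -0.0653, 0.0203]
tcp_rot: [-2.244, -2.195, 0.006]
wrist_force: [-4.0, -6.0, 3.5]
width: 0.646
grip_force: 40.0
```

Still blocked, so a fingertip is probably catching the stop. I'll release the block here, rise, turn the closed fingers and push from the robot side instead.

jog_arm(deltas=[-0.0005,-0.003,0,0,0,0,-0.2,-0.0005,-0.003,0,0,0,0,0.4,-0.0005,-0.003,0,0,0,0,0.4,-0.0005,-0.003,-0.02,0,0,0,0.4,-0.0005,-0.003,-0.06,0,0,0,0.4,-0.0005,-0.003,-0.06,0,0,0,0.4])

```text
time: 16.2
tool_pos: [0.574, -0.0653, 0.0865]
tcp_rot: [2.241, 2.192, 0.01]
wrist_force: [1.0, -0.1, 0.5]
width: 0.7
grip_force: 0.0
```

```bash
sed -i 's/^J0=.*/J0=np.array([.577,-.041,0]); JA=88.7/' h.py
cat >> h.py <<'E'
def blk(cam,z=.046):
    d=read_camera(cam); a=np.radians(JA)
    for o in copper(d,z,400):
        c=np.r_[np.array(o[2][0])/1000,0]-J0
        print(cam,"jig",(1000*np.array([c[0]*np.cos(a)+c[1]*np.sin(a),-c[0]*np.sin(a)+c[1]*np.cos(a)])).round(1),o[2])
E
python3 -c "
from h import *
blk('wrist'); blk('top')
go(jig(-10,80,80),178.7)"
```

```text
wrist jig [0.6 7.5] ((569.5512084960938, -40.277156829833984), (98.91922760009766, 55.63555908203125), 88.7524642944336)
top jig [748.6 -87.1] ((681.0504760742188, 705.3948364257812), (69.23699951171875, 221.32473754882812), 7.167112350463867)
t 16.3 p [ 0.5709 -0.0649  0.0825] rot [2.2445 2.1956 0.0033] F [0.8 0.6 0.5] w 0.699 g 0.0
[[0.022, 1.0, 0.003], [1.0, -0.022, 0.0], [0.0, 0.003, -1.0]]
delta [ 0.0141 -0.0744  0.0023] rot [  0.13   0.11 -89.96] rows 1.5154320812019775 10.472859850761386
```

jog_arm(deltas=[0,-0.04,0,0,0,-8.5,-1,0.006,-0.074,0,0,0,-17,-1,0.006,-0.074,0,0,0,-25.5,-1,0.006,-0.074,0,0,0,-34,-1,0.006,-0.074,0,0,0,-42.5,-1,0.006,-0.074,0,0,0,-51,-1,0.006,-0.074,0,0,0,-59.5,-1,0.006,-0.074,0,0,0,-68,-1])

```text
time: 17.1
tool_pos: [0.4943, -0.0571, 0.0794]
tcp_rot: [-0.624, -3.076, -0.001]
wrist_force: [-0.3, -0.5, 0.5]
width: 0.001
grip_force: 0.0
```

```bash
python3 -c "
from h import *
go(jig(-4,80,25),178.7)"
```

```text
t 17.1 p [ 0.4943 -0.0571  0.0794] rot [-6.2350e-01 -3.0755e+00 -5.0000e-04] F [-0.3 -0.5  0.5] w 0.001 g 0.0
[[-0.921, 0.389, -0.003], [0.389, 0.921, 0.001], [0.004, -0.0, -1.0]]
delta [0.0028 0.0138 0.0544] rot [ 2.000e-02 -2.000e-01 -2.162e+01] rows 1.1244778794744363 2.517086507966011
```

jog_arm(deltas=[0.003,0.014,0.02,0,0,-8.5,-1,0.003,0.014,0.04,0,0,-17,-1,0.003,0.014,0.052,0,0,-21.6,-1,0.003,0.014,0.052,0,0,-21.6,-1,0.003,0.014,0.054,0,0,-21.6,-1])

```text
time: 17.6
tool_pos: [0.4978, -0.0433, 0.0263]
tcp_rot: [-0.049, -3.139, -0.001]
wrist_force: [0.4, -0.5, 1.1]
width: -0.001
grip_force: 0.0
```

jog_arm(deltas=[0,0,0.002,0,0,0,-1,0,0,0.004,0,0,0,-1,0,0,0.005,0,0,0,-1])

```text
time: 17.9
tool_pos: [0.4991, -0.0438, 0.0225]
tcp_rot: [0.047, 3.14, -0.0]
wrist_force: [0.1, 0.4, -0.5]
width: 0.0
grip_force: 0.0
```

jog_arm(deltas=[0,0,0.002,0,0,0,-1,0,0,0.004,0,0,0,-1,0,0,0.004,0,0,0,-1])

```text
time: 18.2
tool_pos: [0.4984, -0.0437, 0.0179]
tcp_rot: [-0.046, -3.141, -0.0]
wrist_force: [-0.8, -0.0, -0.3]
width: 0.001
grip_force: 0.0
```

jog_arm(deltas=[0,0,0.002,0,0,0,-1,0,0,0.003,0,0,0,-1,0,0,0.003,0,0,0,-1])

```text
time: 18.5
tool_pos: [0.4985, -0.0436, 0.0149]
tcp_rot: [-0.046, -3.141, -0.0]
wrist_force: [0.1, 0.4, 0.3]
width: 0.0
grip_force: 0.0
```

jog_arm(deltas=[0,0,0.003,0,0,0,-1,0,0,0.006,0,0,0,-1,0,0,0.006,0,0,0,-1])

```text
time: 18.8
tool_pos: [0.4981, -0.0436, 0.0086]
tcp_rot: [-0.046, -3.14, -0.0]
wrist_force: [-0.1, -0.4, -0.5]
width: 0.0
grip_force: 0.0
```

jog_arm(deltas=[0,0,0.003,0,0,0,-1,0,0,0.005,0,0,0,-1,0,0,0.005,0,0,0,-1])

```text
time: 19.1
tool_pos: [0.4983, -0.0436, 0.0037]
tcp_rot: [-0.046, -3.14, -0.0]
wrist_force: [0.3, 0.3, -0.8]
width: -0.004
grip_force: 0.0
```

The shut tips also end above the reported TCP. So the stall was friction on the bed and end stop (coefficient about 0.9), not a finger contact. I'll rise to pushing height and push the block towards the side stop.

jog_arm(deltas=[0,0.003,-0.02,0,0,0,-1,-0.012,0.003,-0.021,0,0,0,-1,-0.022,0.003,-0.021,0,0,0,-1,-0.026,0.003,-0.021,0,0,0,-1,-0.026,0.003,-0.021,0,0,0,-1])

```text
time: 19.6
tool_pos: [0.5255, -0.0415, 0.0247]
tcp_rot: [-0.046, -3.141, 0.0]
wrist_force: [0.4, 0.4, -0.4]
width: -0.002
grip_force: 0.0
```

jog_arm(deltas=[-0.002,0,0,0,0,0,-1,-0.004,0,0,0,0,0,-1,-0.006,0,0,0,0,0,-1,-0.006,0,0,0,0,0,-1])

```text
time: 20.0
tool_pos: [0.5304, -0.0416, 0.0248]
tcp_rot: [-0.046, -3.14, -0.0]
wrist_force: [-0.9, 0.2, -0.7]
width: 0.003
grip_force: 0.3
```

```bash
python3 -c "
from h import *
s(); blk('wrist')"
```

```text
t 20.0 p [ 0.5304 -0.0416  0.0248] rot [-4.5900e-02 -3.1404e+00 -1.0000e-04] F [-0.9  0.2 -0.7] w 0.003 g 0.3
[[-1.0, 0.029, -0.001], [0.029, 1.0, 0.0], [0.001, 0.0, -1.0]]
wrist jig [31.6 43. ] ((534.7576904296875, -8.442033767700195), (39.323768615722656, 16.139375686645508), 82.18848419189453)
wrist jig [-31.   43.4] ((532.86083984375, -70.98119354248047), (29.37332534790039, 14.521729469299316), 88.33177185058594)
```

jog_arm(deltas=[-0.002,0,0,0,0,0,-1,-0.004,0,0,0,0,0,-1,-0.004,0,0,0,0,0,-1])

```text
time: 20.35
tool_pos: [0.535, -0.0417, 0.0251]
tcp_rot: [0.046, 3.141, -0.0]
wrist_force: [-0.5, 0.2, 0.4]
width: 0.003
grip_force: 0.6
```

jog_arm(deltas=[-0.001,0,0,0,0,0,-1,-0.002,0,0,0,0,0,-1,-0.002,0,0,0,0,0,-1])

```text
time: 20.65
tool_pos: [0.537, -0.0418, 0.0251]
tcp_rot: [0.046, 3.141, -0.0]
wrist_force: [-1.2, 0.2, -0.9]
width: 0.001
grip_force: 0.5
```

jog_arm(deltas=[-0.001,0,0,0,0,0,-1,-0.0015,0,0,0,0,0,-1,-0.0015,0,0,0,0,0,-1])

```text
time: 20.95
tool_pos: [0.5371, -0.0417, 0.0251]
tcp_rot: [-0.046, -3.139, -0.0]
wrist_force: [-5.3, 0.5, 3.5]
width: 0.001
grip_force: 2.7
```

jog_arm(deltas=[-0.0007,0,0,0,0,0,-1,-0.0007,0,0,0,0,0,-1,0.004,0,0,0,0,0,-1,0.006,0,-0.02,0,0,0,-1,0.006,-0.02,-0.05,0,0,8.5,-1,0.006,-0.05,-0.05,0,0,17,-1,-0.02,-0.078,-0.05,0,0,25,-1,-0.04,-0.078,-0.05,0,0,33,-1])

```text
time: 21.75
tool_pos: [0.5783, -0.1244, 0.0766]
tcp_rot: [0.947, 2.99, -0.001]
wrist_force: [0.4, -0.0, 0.1]
width: -0.002
grip_force: 0.0
```

```bash
python3 -c "
from h import *
blk('wrist'); go(jig(-78,0,72),88.7)"
```

```text
wrist jig [0.4 2.1] ((574.8621215820312, -40.52652359008789), (99.26522827148438, 58.49600601196289), 88.49352264404297)
t 21.8 p [ 0.5817 -0.1235  0.077 ] rot [9.544e-01 2.984e+00 1.200e-03] F [ 4.1 -0.3  0.5] w 0.001 g 0.0
[[-0.814, 0.58, 0.009], [0.58, 0.814, -0.002], [-0.008, 0.003, -1.0]]
delta [ 0.0079 -0.0001  0.0049] rot [ 0.4   0.33 55.83] rows 0.1863608749470748 6.499350134844575
```

jog_arm(deltas=[0.006,0,0.005,0,0,8.5,-1,0.006,0,0.01,0,0,17,-1,0.006,0,0.02,0,0,25.5,-1,0.006,0,0.03,0,0,34,-1,0.006,0,0.04,0,0,42.5,-1,0.006,0,0.05,0,0,51,-1,0.006,0,0.051,0,0,56,-1,0.006,0,0.051,0,0,56,-1])

```text
time: 22.6
tool_pos: [0.571, -0.1173, 0.0238]
tcp_rot: [2.233, 2.21, 0.0]
wrist_force: [0.0, -0.1, 0.4]
width: -0.0
grip_force: 0.0
```

```bash
python3 -c "
from h import *
go(jig(-64,0,25),88.7)"
```

```text
t 22.6 p [ 0.571  -0.1173  0.0238] rot [2.2328e+00 2.2096e+00 4.0000e-04] F [ 0.  -0.1  0.4] w -0.0 g 0.0
[[0.01, 1.0, 0.0], [1.0, -0.01, -0.0], [-0.0, 0.0, -1.0]]
delta [ 0.0124  0.0044 -0.0012] rot [0.02 0.   0.7 ] rows 0.2640966768613663 0.08183743785303259
```

jog_arm(deltas=[0.004,0.004,0,0,0,0.7,-1,0.008,0.004,0,0,0,0.7,-1,0.012,0.004,0,0,0,0.7,-1,0.013,0.004,0,0,0,0.7,-1,0.013,0.004,0,0,0,0.7,-1])

```text
time: 23.1
tool_pos: [0.5752, -0.1042, 0.0243]
tcp_rot: [2.247, 2.196, 0.0]
wrist_force: [0.3, 0.6, -1.0]
width: -0.0
grip_force: 0.0
```

jog_arm(deltas=[0.001,0,0,0,0,0,-1,0.002,0,0,0,0,0,-1,0.002,0,0,0,0,0,-1])

```text
time: 23.4
tool_pos: [0.5752, -0.1026, 0.0241]
tcp_rot: [-2.248, -2.195, 0.0]
wrist_force: [0.1, -0.0, 0.5]
width: -0.003
grip_force: 0.0
```

jog_arm(deltas=[0.001,0,0,0,0,0,-1,0.0015,0,0,0,0,0,-1,0.0015,0,0,0,0,0,-1])

```text
time: 23.7
tool_pos: [0.5752, -0.1013, 0.0241]
tcp_rot: [2.248, 2.195, -0.0]
wrist_force: [-1.0, -2.0, 0.3]
width: 0.002
grip_force: 0.5
```

jog_arm(deltas=[0.001,0,0,0,0,0,-1,0.001,0,0,0,0,0,-1,0.001,0,0,0,0,0,-1])

```text
time: 24.0
tool_pos: [0.5752, -0.1007, 0.0242]
tcp_rot: [2.247, 2.194, -0.001]
wrist_force: [0.1, -4.4, 0.5]
width: -0.001
grip_force: 2.3
```

jog_arm(deltas=[0.001,0,0,0,0,0,-1,0.001,0,0,0,0,0,-1,0.001,0,0,0,0,0,-1])

```text
time: 24.3
tool_pos: [0.5753, -0.1006, 0.0244]
tcp_rot: [2.246, 2.194, -0.002]
wrist_force: [-1.0, -7.9, 0.3]
width: -0.001
grip_force: 4.0
```

The block is home against both stops: motion stalled at 8 N in x, and earlier at 5–8 N in y. I'll back off, rise, check, and go over to the handle.

jog_arm(deltas=[-0.005,0,0,0,0,0,-1,-0.015,0,-0.01,0,0,0,-1,-0.02,0,-0.055,0,0,0,-1,-0.02,0,-0.1,0,0,0,-1,-0.02,0,-0.145,0,0,0,-1,-0.02,0,-0.168,0,0,0,-1,-0.02,0,-0.168,0,0,0,-1])

```text
time: 25.0
tool_pos: [0.5784, -0.12, 0.1988]
tcp_rot: [2.242, 2.188, 0.01]
wrist_force: [0.2, 0.7, 0.7]
width: 0.001
grip_force: 0.0
```

```bash
python3 -c "
from h import *
blk('wrist'); blk('top'); go(jig(171,0,190),88.7)"
```

```text
wrist jig [1.  0.3] ((576.708740234375, -40.033565521240234), (98.65750122070312, 55.32677459716797), 88.43342590332031)
top jig [ 756.3 -138.8] ((732.919677734375, 711.9592895507812), (175.00904846191406, 225.2851104736328), 5.620377063751221)
t 25.1 p [ 0.5752 -0.1192  0.1932] rot [2.2472 2.1935 0.0023] F [ 0.8 -0.4 -0.9] w 0.001 g 0.0
[[0.024, 1.0, 0.002], [1.0, -0.024, 0.0], [0.0, 0.002, -1.0]]
delta [ 0.2492 -0.0003  0.0033] rot [ 0.11 -0.01 -0.09] rows 4.984170423990217 0.016399464402558076
```

jog_arm(deltas=[0.04,0,0,0,0,0,-1,0.085,0,0,0,0,0,-1,0.13,0,0,0,0,0,-1,0.175,0,0,0,0,0,-1,0.215,0,0,0,0,0,-1,0.24,0,0,0,0,0,-1,0.25,0,0,0,0,0,-1,0.25,0,0,0,0,0,-1])

```text
time: 25.9
tool_pos: [0.5797, 0.1316, 0.1903]
tcp_rot: [-2.244, -2.196, 0.004]
wrist_force: [0.4, -0.7, -0.1]
width: -0.001
grip_force: 0.0
```

jog_arm(deltas=[0,0,0.02,0,0,0,-1,0,0,0.04,0,0,0,-1,0,0,0.055,0,0,0,-1,0,0,0.055,0,0,0,-1])

```text
time: 26.3
tool_pos: [0.5784, 0.129, 0.1336]
tcp_rot: [-2.247, -2.19, 0.009]
wrist_force: [-0.0, -0.3, -0.1]
width: 0.001
grip_force: 0.0
```

```bash
python3 -c "
from h import *
blk('wrist');go(jig(172,0,110),88.7)
d=read_camera('top')
q=proj(d,[jig(172,0,110),jig(121,0,49),jig(121+80*.74,0,49+80*.67)]); print(q)
x,y=int(q[0,0]),int(q[0,1])
g=cv2.cvtColor(d['color'],cv2.COLOR_BGR2GRAY); print(g[y-14:y+14,x-16:x+30:2])"
```

```text
t 26.35 p [0.5795 0.1294 0.1353] rot [-2.248  -2.1917  0.0052] F [0.9 0.5 1.1] w 0.002 g 0.0
[[0.025, 1.0, -0.004], [1.0, -0.025, -0.001], [-0.001, -0.004, -1.0]]
delta [0.0016 0.0014 0.0253] rot [-0.21  0.06 -0.15] rows 0.5082789934779182 0.031239323189612065
[[211.24780737 181.43911132]
 [230.28773979 186.00733491]
 [208.85198071 181.86471876]]
[[ 13  15  22   8  17  10  21  42  42  43  29  41 141 119 130 139 143 139
  139 142 139 140 140]
 [ 18  13  19  14  11  12  28  38  46  43  36  38 142 142 127 136 138 137
  139 143 141 139 141]
 [ 15  20  16  18  10  15  16  40  45  42  38  39 140 139 111 141 141 139
  142 138 141 140 143]
 [ 16  23  15  20  18   7  18  38  42  41  39  38 144 139  99 122 139 140
  138 137 141 140 144]
 [ 13  22  20  11  19  15  23  38  49  45  39  47 140 137 140 130 144 140
  141 135 138 141 141]
 [ 16  15  12  15   9   2  10  39  43  41  42  45 137 118 142 117 139 143
  138 136 138 139 139]
 [ 15  23  18  12  19  20  17  37  47  42  42  23 137  93  92  88 106  98
   97 101 102 102  94]
 [ 14  23  21  18  14  21  29  36  40  43  43  21 141  91  72  83  89  8
[... 1265 characters left out ...]
 24  58  65  65  57]
 [143 145 146  42  29  25  22  31  35  38  33  14  80  56  51  63  51  42
   24  50  58  56  58]
 [143 145 146  36  24  22  35  39  38  38  25  10  45  64  51  43  30  67
   54  64  61  54  56]
 [145 142 143  25  29  25  29  38  36  42  30  22  38  59  44  52  49  84
   58  60  58  58  81]
 [145 145 123  13  25  30  34  39  44  43  32  18  41  52  47  48  55  34
   44  49  51  49  33]
 [104 106  68  21  29  30  26  37  44  45  37  16  24  47  46  46  57  36
   33  45  43  43  45]
 [ 83  78  52  38  49  47  35  43  45  43  37  18  28  49  48  47  48  25
   50  48  51  45  49]
 [ 44  41  44  47  46  46  36  41  46  42  31  19  13  49  47  45  50  45
   62  63  67  62  64]]
```

Now pressing down on the handle, first through the light range.

jog_arm(deltas=[0.001,0.001,0.008,0,0,0,-1,0.001,0.001,0.016,0,0,0,-1,0.001,0.001,0.022,0,0,0,-1,0.001,0.001,0.028,0,0,0,-1,0.001,0.001,0.034,0,0,0,-1,0.001,0.001,0.04,0,0,0,-1,0.001,0.001,0.044,0,0,0,-1])

```text
time: 27.1
tool_pos: [0.5819, 0.1319, 0.0927]
tcp_rot: [-2.248, -2.195, 0.0]
wrist_force: [-0.4, -0.5, 1.6]
width: 0.003
grip_force: 0.5
```

jog_arm(deltas=[0,0,0.002,0,0,0,-1,0,0,0.004,0,0,0,-1,0,0,0.006,0,0,0,-1,0,0,0.008,0,0,0,-1])

```text
time: 27.5
tool_pos: [0.582, 0.1319, 0.0852]
tcp_rot: [2.248, 2.194, 0.001]
wrist_force: [-0.2, -0.5, 0.3]
width: 0.002
grip_force: 0.3
```

jog_arm(deltas=[0,0,0.0025,0,0,0,-1,0,0,0.005,0,0,0,-1,0,0,0.0075,0,0,0,-1,0,0,0.01,0,0,0,-1])

```text
time: 27.9
tool_pos: [0.5817, 0.1318, 0.0748]
tcp_rot: [-2.248, -2.194, 0.0]
wrist_force: [-0.1, -0.2, 0.4]
width: 0.002
grip_force: 0.0
```

jog_arm(deltas=[0,0,0.002,0,0,0,-1,0,0,0.004,0,0,0,-1,0,0,0.006,0,0,0,-1])

```text
time: 28.2
tool_pos: [0.5818, 0.1318, 0.0689]
tcp_rot: [-2.248, -2.194, 0.0]
wrist_force: [-0.2, -0.7, 0.8]
width: -0.005
grip_force: 0.0
```

jog_arm(deltas=[0,0,0.0015,0,0,0,-1,0,0,0.003,0,0,0,-1,0,0,0.0045,0,0,0,-1])

```text
time: 28.5
tool_pos: [0.5819, 0.1318, 0.0646]
tcp_rot: [2.248, 2.195, 0.0]
wrist_force: [-0.5, 0.5, -0.1]
width: -0.002
grip_force: 0.0
```

jog_arm(deltas=[0,0,0.0015,0,0,0,-1,0,0,0.003,0,0,0,-1,0,0,0.004,0,0,0,-1])

```text
time: 28.8
tool_pos: [0.5818, 0.1318, 0.0605]
tcp_rot: [-2.248, -2.194, 0.0]
wrist_force: [0.7, 0.6, 0.3]
width: 0.001
grip_force: 0.0
```

jog_arm(deltas=[0,0,0.001,0,0,0,-1,0,0,0.002,0,0,0,-1,0,0,0.003,0,0,0,-1])

```text
time: 29.1
tool_pos: [0.5819, 0.1318, 0.0576]
tcp_rot: [2.248, 2.195, 0.0]
wrist_force: [0.1, 0.4, -1.0]
width: 0.004
grip_force: 0.0
```

jog_arm(deltas=[0,0,0.001,0,0,0,-1,0,0,0.002,0,0,0,-1,0,0,0.003,0,0,0,-1])

```text
time: 29.4
tool_pos: [0.582, 0.132, 0.0548]
tcp_rot: [-2.248, -2.194, -0.001]
wrist_force: [-1.2, 1.2, 2.7]
width: 0.001
grip_force: 1.2
```

Contact at 2.7 N. Continuing in 1 mm rows.

jog_arm(deltas=[0,0,0.001,0,0,0,-1,0,0,0.002,0,0,0,-1])

```text
time: 29.6
tool_pos: [0.5821, 0.1323, 0.0533]
tcp_rot: [-2.248, -2.194, -0.001]
wrist_force: [-1.3, 1.9, 5.7]
width: -0.001
grip_force: 2.8
```

jog_arm(deltas=[0,0,0.001,0,0,0,-1,0,0,0.0015,0,0,0,-1])

```text
time: 29.8
tool_pos: [0.5822, 0.1325, 0.0521]
tcp_rot: [-2.248, -2.194, -0.002]
wrist_force: [-3.7, 2.0, 8.1]
width: -0.001
grip_force: 3.6
```

jog_arm(deltas=[0,0,0.001,0,0,0,-1,0,0,0.0015,0,0,0,-1])

```text
time: 30.0
tool_pos: [0.5822, 0.1328, 0.0509]
tcp_rot: [-2.248, -2.194, -0.002]
wrist_force: [-3.8, 3.6, 8.9]
width: 0.001
grip_force: 4.3
```

jog_arm(deltas=[0,0,0.001,0,0,0,-1,0,0,0.0015,0,0,0,-1])

```text
time: 30.2
tool_pos: [0.5822, 0.133, 0.0496]
tcp_rot: [-2.248, -2.194, -0.003]
wrist_force: [-3.3, 3.6, 8.9]
width: -0.001
grip_force: 4.5
```

jog_arm(deltas=[0,0,0.0008,0,0,0,-1,0,0,0.001,0,0,0,-1])

```text
time: 30.4
tool_pos: [0.5822, 0.1331, 0.0486]
tcp_rot: [-2.248, -2.194, -0.003]
wrist_force: [-4.5, 4.6, 9.5]
width: 0.002
grip_force: 4.3
```

jog_arm(deltas=[0,0,0.0008,0,0,0,-1,0,0,0.001,0,0,0,-1])

```text
time: 30.6
tool_pos: [0.5822, 0.1332, 0.0475]
tcp_rot: [-2.248, -2.193, -0.003]
wrist_force: [-4.0, 4.8, 7.1]
width: 0.001
grip_force: 3.5
```

Past the peak: z force has dropped from 9.5 to 7.1 N.

jog_arm(deltas=[0,0,0.0008,0,0,0,-1,0,0,0.001,0,0,0,-1])

```text
time: 30.8
tool_pos: [0.5824, 0.133, 0.0461]
tcp_rot: [-2.248, -2.194, -0.003]
wrist_force: [-1.3, 2.7, 4.2]
width: 0.0
grip_force: 2.2
```

jog_arm(deltas=[0,0,0.0008,0,0,0,-1,0,0,0.001,0,0,0,-1])

```text
time: 31.0
tool_pos: [0.5821, 0.1317, 0.0441]
tcp_rot: [2.247, 2.195, 0.0]
wrist_force: [0.8, -0.5, -0.6]
width: -0.0
grip_force: 0.0
```

jog_arm(deltas=[0,0,0.0008,0,0,0,-1,0,0,0.001,0,0,0,-1])

```text
time: 31.2
tool_pos: [0.5812, 0.1313, 0.0423]
tcp_rot: [-2.248, -2.194, 0.002]
wrist_force: [0.2, 0.6, 0.4]
width: -0.001
grip_force: 0.0
```

The handle gave way and the force is zero. A light check that it rests on its stop:

jog_arm(deltas=[0,0,0.0008,0,0,0,-1,0,0,0.001,0,0,0,-1])

```text
time: 31.4
tool_pos: [0.5815, 0.1315, 0.0417]
tcp_rot: [-2.248, -2.194, 0.001]
wrist_force: [0.0, -0.3, -0.6]
width: 0.001
grip_force: 0.1
```

```bash
python3 -c "
from h import *
s(); blk('wrist')
d=read_camera('scene'); q=proj(d,[jig(14,0,46),jig(14,0,80),jig(85,0,66),jig(0,25,46)]); print(q.round(0))
d=read_camera('top'); 
for o in copper(d,.046,30): print(o)"
```

```text
t 31.4 p [0.5815 0.1315 0.0417] rot [-2.2479e+00 -2.1942e+00  1.3000e-03] F [ 0.  -0.3 -0.6] w 0.001 g 0.1
[[0.024, 1.0, -0.001], [1.0, -0.024, -0.0], [-0.0, -0.001, -1.0]]
[[239. 207.]
 [239. 198.]
 [252. 215.]
 [244. 202.]]
(439.0, array([267.86885246, 187.74590164]), ((575.3187255859375, -40.55531311035156), (57.07655334472656, 99.93640899658203), 0.5415673851966858))
(213.5, array([357.35849057, 182.35849057]), ((595.778076171875, -314.9008483886719), (40.8077507019043, 57.71796798706055), 23.906368255615234))
(1281.0, array([ 30.60869565, 151.34347826]), ((692.9757080078125, 707.3942260742188), (90.8539810180664, 225.8055877685547), 4.2938714027404785))
(689.0, array([ 33.49324324, 122.01801802]), ((780.4661865234375, 716.6578369140625), (78.91059875488281, 225.24644470214844), 5.619027614593506))
```

jog_arm(deltas=[0,0,0.0008,0,0,0,-1,0,0,0.001,0,0,0,-1])

```text
time: 31.75
tool_pos: [0.5821, 0.1318, 0.0414]
tcp_rot: [2.248, 2.194, 0.0]
wrist_force: [-0.5, 0.5, 1.5]
width: -0.002
grip_force: 0.9
```

It is firm on its stop at 1.5 N. Retreating.

jog_arm(deltas=[0,0,-0.01,0,0,0,-1,0,0,-0.04,0,0,0,-1,0.02,0,-0.08,0,0,0,-1,0.04,0,-0.12,0,0,0,-1,0.04,0,-0.12,0,0,0,-1,0.04,0,-0.12,0,0,0,-1])

```text
time: 32.35
tool_pos: [0.584, 0.1726, 0.1637]
tcp_rot: [2.245, 2.194, 0.006]
wrist_force: [-0.7, -0.1, -1.1]
width: -0.001
grip_force: 0.0
```

```bash
python3 -c "
from h import *
s()
d=read_camera('top')
for o in copper(d,.046,30)[:2]: print(o)
from workcell import finish_job
print(finish_job())"
```

```text
t 32.35 p [0.584  0.1726 0.1637] rot [2.2452 2.1942 0.0057] F [-0.7 -0.1 -1.1] w -0.001 g 0.0
[[0.023, 1.0, 0.004], [1.0, -0.023, 0.001], [0.001, 0.004, -1.0]]
(446.0, array([267.74590164, 187.7295082 ]), ((575.3187255859375, -40.55531311035156), (57.07655334472656, 99.93640899658203), 0.5415673851966858))
(214.5, array([357.35849057, 182.37735849]), ((595.778076171875, -314.9008483886719), (40.8077507019043, 57.71796798706055), 23.906368255615234))
the job is handed in; nothing more can be done
None
```

I handed the job in at about 32 s: the block is home against both stops, the clamp snapped over centre and stayed down after I let go, and the arm is clear; the hand-in returned no verdict, and I inferred the lock from the handle's feel and the top camera rather than measuring the spindle force.

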